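Dispense one setting block and put it in the tray

ROBOT

A 6-joint arm with a two-finger parallel gripper is mounted at the origin on a cart in front of the work surface, level with it; the furniture and walls round the work are solid. World frame = base frame: x ahead of the robot, y to its left, z up, the work surface at z = 0. Lengths are in m, angles in degrees, forces in N, time in s.
With the tool pointing down it reaches from about 0.4 to 0.825 m from the base axis. Payload 7 kg.
Tool frame: the origin (TCP) lies midway between the tips of the shut fingers; the grasp point (between the pads) lies 19 mm behind it; z points along the fingers, x is the direction in which the jaws open and shut, and the axes are right-handed (so a half turn about z gives the same grasp; the last joint's range is limited). The gripper opens to 88 mm and grips with 3 to 60 N. Pads are 19 mm wide; open, the fingers measure 130 mm over their backs; the gripper's body (78 mm by 193 mm) begins 47 mm behind the grasp point.
Start: joints at [-50.93, 20.546, 0.682, 0, -70.136, -16.507], TCP at [0.259, -0.623, 0.227] pointing down, gripper open.
Joint ranges: [-176.03, 176.03], [-82.01, 121.73], [-58.28, 71.71], [-173.87, 95.51], [-174.79, -0.11], [-173.66, 173.66]. Speed limits (degrees/s): [136.94, 136.94, 172.46, 180, 180, 180].

INTERFACE

Orientations are given as [roll, pitch, yaw] about the fixed x, y, z axes, in that order (R = Rz(yaw) Ry(pitch) Rx(roll)).
In Python, from plant import * gives the robot as it stands. The module is installed in compiled form; this text tells all that it offers.
- The arm moves only by the shell command python3 -m pendant 'ROWS' [OPENING]. ROWS is JSON, a list that holds one entry, the list of rows, each a list of 6 numbers: the shift along the world's x, y, z in mm, then the turn, a rotation vector about the world's x, y, z in degrees. A call has 1 to 10 rows; each row is the pose to reach, as a shift and turn from the pose commanded when the call began; what a row does not reach only later rows make up. A row lasts 1/8 s, in which the tool goes at most 62.5 mm and 10.7 degrees, less where a joint would pass 70% of its speed; a pose out of reach is approached as far as the arm can. A call with a gripper value outside its range is refused whole. OPENING is the closure, from -1 (fully open) to 1 (shut), set as the call begins (- or left out, the last holds). The fingers move at their own pace and stop on an object; the grip force is fixed at half the most. Time passes only in rows, so rows that repeat a pose let the fingers close. It gives the time, the measured TCP pose, the force and the opening at its end, in the units of the state.
- get_obs(): the state, without advancing time (a new reading comes with each control period).
- snapshot(name): name is "side" or "top" or "wrist"; returns a dict with "pixels" (384x512x3 uint8, red, green, blue), "depth" (384x512 float32, m along the optical axis (not along the pixel's ray), 0 where there is no reading), "fx", "fy", "cx", "cy" (pixels), "pose" (4x4, takes a point from camera to world coordinates); the wrist camera has in their place "tool_from_camera" (4x4, takes a point from camera to tool coordinates, whose origin is the TCP and whose axes are the tool frame's). Camera axes: x right, y down, z forward; pixel columns grow to the right and rows downward; lengths in m; the calibration is good to about 2 mm. A picture is of the moment at which its call begins: read the wrist's pose just before it.
- close_job(): hands the job in, once; it reports no verdict.
The state is a dict: "clock": time; "joint_pos": joint angles; "qvel": joint speeds; "tau": joint torques, N m; "tool_pos": TCP position; "orientation": TCP orientation; "force": force on the tool from outside, world axes, zero at the start; "moment": the same for the moment, N m; "opening": finger opening in m.
Only numpy, scipy, OpenCV 4.12 (cv2) and the standard library are available. Lean on these libraries where they do the work, as an engineer would, in place of code of your own. Each camera call takes 0.05 s, during which the arm holds its last target. There are 200 camera calls.

TASK

Get one wooden setting block out of the bench dispenser: push the red sprung pedal under its overhanging shelf once, all the way down, so that the lower block slides out onto the landing, then let the pedal come fully back up so that the upper block drops into its place. Put the block that came out into the blue tray so that it lies flat inside, below the rim. Leave the other block in the dispenser and do not knock the things standing around.

Things in the scene. Friction and masses are not known exactly. Their poses are not given: they have to be found in the camera images.
- dispenser: fixed grey bench dispenser, yaw -1.75 to -1.2 rad: its pedal side faces about the robot's left. Origin: under the middle of its block magazine, on the bench; x points away from the pedal side, y to its landing, z up. Frame D below, mm: base 6 thick, x -52..52, y -135..155; housing x -36..44, y -131..-19, up to z 195; magazine inside x -32..32, y -19..16, walls up to z 56.
- shelf_edge (a point): middle of the lower front edge of the dispenser's shelf, at D -126, -72, 195. The shelf (x -126..44, y -134..-16, z 195..203, front lip to 209) overhangs the pedal: it is reached only from in front, under this edge, with the tool leaning about 35 to 45 degrees from vertical (its body towards -x of D).
- pedal (a joint): angle of the red sprung pedal, rad: 0 up (rest), 0.40 fully down at its stop. Hinge axis along D's y at D -40, -72, 105; it points to -x, 20 degrees below level at 0, 43 at 0.40. Spring about 4 N at the pad at rest, 8 N fully down, plus damping (3 N at 50 mm/s); it returns by itself in under 1 s. It drives a pusher (94 mm per stroke) that shoves the lower block out to +y.
- pedal_pad (a point): centre of the upper face of the pedal's red pad, 34 mm along the lever and 50 mm wide (along D's y). Moves with the pedal: 68 mm out from the hinge axis along the lever and 7 mm above the lever's centre line, so at rest at D -106, -72, 88. Over the full stroke it goes 27 mm, down and to +x.
- landing (a point): point on the landing (top of the base, D 0, 87, 6) where the centre of the pushed-out block comes to stand; pushed fast it can slide on to the end stop. The landing runs from y 20 to 148 with guides 5 high at x -36..-32 and 32..36 and an end stop 5 high at y 148..152. The magazine's outlet wall (y 16..20, z 31..56) is 51 mm from the block's near side.
- block_lower: the wooden setting block that lies lower in the magazine, the one that comes out. 32 mm along its own x, 60 mm along its own y, 22 mm high; in the dispenser its x lies along D's y. Origin: centre of its underside, at the start D 0, 0, 6. About 40 g.
- block_upper: the block on top of the first, same size and axes; its underside starts at D z 28 and drops to z 6 when the pedal is back up after one push. A second push would put it out too. Leave it in the magazine.
- tray: fixed blue open tray, 140 mm along its x, 110 mm along its y, 30 mm high, walls and floor 4 mm. Origin: centre of its underside.
- mask_tape: roll of tape 93 mm across, 19 mm high, lying on the dispenser's shelf; origin at the centre of its underside. Leave it.
- cutting_oil: small white bottle with a blue band, 42 mm across, 96 mm high, standing on the bench; origin under its centre. Leave it.
- oilstone: grey stone on a wooden strip, 40 x 112 x 14 mm, on the bench; origin under its centre. Leave it.
- lead_brush: brush with a wooden back, 24 x 130 x 26 mm, on the bench; origin under its centre. Leave it.

How it is judged (in metres and radians):
On the way, in this order (a step that is already met when the one before it is completed fails the run):
1. the pedal is pushed all the way down (over 0.38 of its 0.40 rad) and the lower block is out on the landing (value of joint pedal above 0.38 rad and y of block_lower in the frame of dispenser above 0.07 m), for 0.1 s.
2. the pedal is back up (under 0.04 rad) and the upper block has dropped into place (value of joint pedal below 0.04 rad and z of block_upper in the frame of dispenser below 0.01 m), for 0.2 s.
At the end, for the whole second after the job is handed in: the block that was the lower one lies flat (within 6 degrees) and still on the tray's floor, below the rim; the pedal is up (under 0.04 rad); the upper block has dropped to the dispenser's floor (within 4 mm) and is still in the magazine (within 20 mm of the dispenser's origin) (all of step 2 and x of block_lower in the frame of tray between -0.055 and 0.055 m and y of block_lower in the frame of tray between -0.04 and 0.04 m and z of block_lower in the frame of tray below 0.0075 m and angle between block_lower's own z axis and vertical below 0.1 rad and linear speed of block_lower below 0.02 m/s and horizontal distance between block_upper and dispenser below 0.02 m); the robot touches nothing.
It fails at once if the second block is pushed or taken out of the magazine (horizontal distance between block_upper and dispenser above 0.03 m).
It fails at once if one of the things standing around is shifted by more than 30 mm (distance of any of mask_tape, cutting_oil, oilstone, lead_brush from where it was at the start of the episode above 0.03 m).
It also fails if it takes over 58 s, if anything falls off the work surface, if the arm or the gripper's body presses on something with over 40 N, if the wrist force passes 120 N, or if a joint passes its speed limit or range.

## Working session

There is one attempt and no reset: what is moved stays moved. The work goes in short steps, Python scripts to look and compute and a shell command to move; the robot and the scene stay as the last step left them, time stands still between calls to the robot, and variables do not carry over. Pictures are saved under pics/ and viewed, about 8 in all and at most 12, crops included, and the job is handed in when it is done.

```bash
mkdir -p pics; cat > h.py <<'E'
from plant import *
import numpy as np, cv2
from scipy.spatial.transform import Rotation as R
def save(n,f):
    s=snapshot(n); cv2.imwrite('pics/'+f+'.png',cv2.resize(s['pixels'][:,:,::-1],(800,600),interpolation=cv2.INTER_CUBIC)); np.savez('pics/'+f+'.npz',**s); return s
def cloud(s):
    v,u=np.mgrid[0:384,0:512]; d=s['depth']
    P=np.stack([(u-s['cx'])/s['fx']*d,(v-s['cy'])/s['fy']*d,d],-1)
    T=s['pose']; return P@T[:3,:3].T+T[:3,3]
E
python3 - <<'E'
from h import *
print(get_obs())
for n in('top','side'):
    s=save(n,n+'0'); print(s['fx'],s['cx'],s['cy'],s['pose'])
E
```

```text
{'clock': 0.0, 'joint_pos': array([-5.09288980e+01,  2.05908097e+01,  6.33549586e-01, -2.05845413e-02,
       -7.01344861e+01, -1.65063703e+01]), 'qvel': array([-0.04318435, -0.01867223, -0.08723948,  0.0355889 , -0.0253397 ,
       -0.03263163]), 'tau': array([-8.32329042e-04, -5.82718527e+01,  2.93058944e+01,  6.99724227e+00,
        6.99079319e-03, -8.41330666e-05]), 'tool_pos': array([ 0.25880265, -0.6228894 ,  0.22562657]), 'orientation': array([-1.79992484e+02, -9.34636319e-02,  1.12557715e+02]), 'force': array([ 0.42173223, -0.9696221 , -0.60901868]), 'moment': array([-0.01554399,  0.02959578,  0.05026885]), 'opening': 0.0873248720627363}
463.54625605824856 261.0858430525148 198.62406938271275 [[ 0.02579541 -0.98961584  0.14140402  0.31447813]
 [-0.99964169 -0.02654676 -0.00342942 -0.04421248]
 [ 0.00714763 -0.14126489 -0.98994603  1.65856052]
 [ 0.          0.          0.          1.        ]]
419.0731718879558 257.4845817016825 198.9169892813314 [[-0.9999829   0.00561263  0.00164279  0.54625717]
 [ 0.00365225  0.81875542 -0.57413085  0.71236642]
 [-0.00456743 -0.57411503 -0.81876191  1.17821378]
 [ 0.          0.          0.          1.        ]]
```

View pics/top0.png

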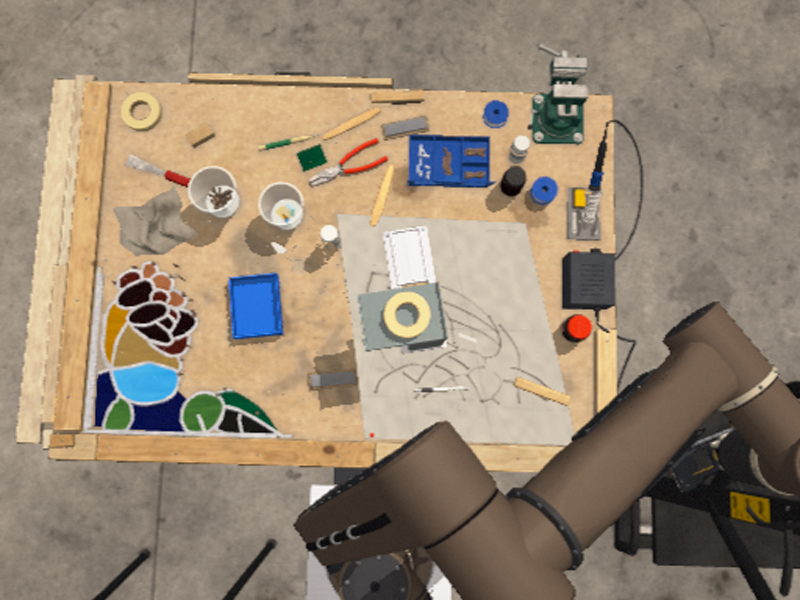

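View pics/side0.png

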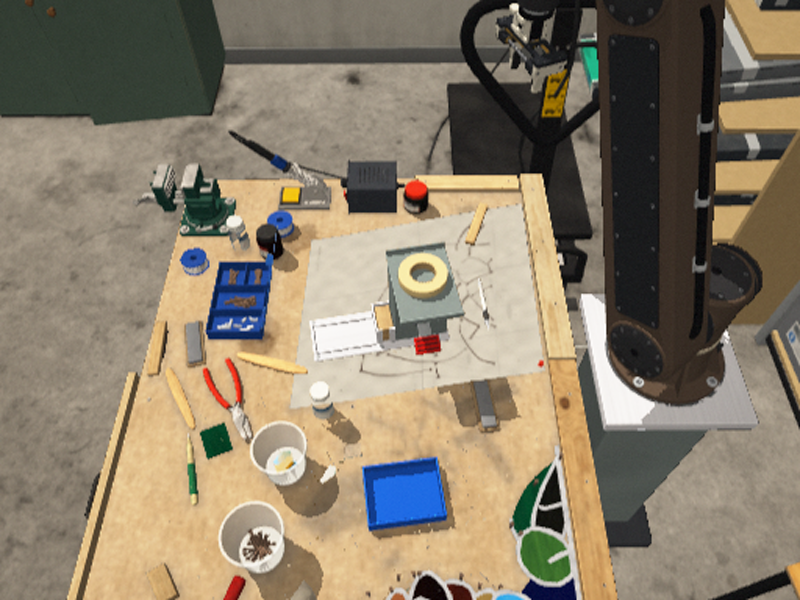

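The top view shows the shelf at (360–445, 285–350) with tape, the white landing at (410,255), the tray at (256,306) and the bottle at (329,233). The grey brush-like thing is at (335,380). The side view shows the pedal at (427,345). Next I fit poses from depth.

```bash
python3 - <<'E'
from h import *
for n in('top','side'):
    s=np.load(f'pics/{n}0.npz'); P=cloud(s); px=s['pixels'].astype(int); x,y,z=P[...,0],P[...,1],P[...,2]
    ok=s['depth']>0
    roi=ok&(x>.25)&(x<.75)&(y>-.3)&(y<.25)
    def rect(m,name):
        q=P[m][:,:2]; c,wh,a=cv2.minAreaRect((q*1000).astype(np.float32)); print(n,name,m.sum(),np.round(c,1),np.round(wh,1),round(a,1),'z',np.round(np.percentile(P[m][:,2]*1000,[5,50,95]),1))
    r,g,b=px[...,0],px[...,1],px[...,2]
    sh=roi&(z>.19)&(z<.213)&(y<.1); sh=cv2.morphologyEx(sh.astype(np.uint8),cv2.MORPH_OPEN,np.ones((3,3)))>0
    rect(sh,'shelf')
    t=ok&(b>150)&(r<90)&(y>.15)&(y<.5)&(x<.65)&(x>.3); t=cv2.morphologyEx(t.astype(np.uint8),cv2.MORPH_OPEN,np.ones((3,3)))>0
    rect(t,'tray'); rect(t&(z>.024),'trayrim')
    w=roi&(r>225)&(g>225)&(b>225)&(z<.03)&(x>.45)&(y<.06); 
    w=cv2.morphologyEx(w.astype(np.uint8),cv2.MORPH_OPEN,np.ones((3,3)))>0
    rect(w,'landing')
    red=roi&(r>150)&(g<70)&(b<70)&(z>.05)
    if red.sum()>5: rect(red,'pad')
    bo=ok&(z>.085)&(z<.11)&(x>.5)&(x<.75)&(y>.08)&(y<.3); 
    if bo.sum()>5: rect(bo,'bottle')
    bs=ok&(z>.012)&(z<.16)&(x>.2)&(x<.42)&(y>.03)&(y<.25)
    if bs.sum()>5: rect(bs,'brush?')
    # depth at positions
    for (u,v) in ([(335,380),(405,127),(542,390),(325,350)] if n=='top' else [(485,405),(194,344),(478,222),(460,390)]):
        print((u,v),np.round(P[int(v*.64),int(u*.64)],3))
E
```

```text
top shelf 1393 [511.  -36.6] [118.3 166.7] 10.3 z [198.9 203.9 209.4]
top tray 1047 [493.2 388.3] [147.3 340.6] 31.0 z [-1.8  5.3 25.2]
top trayrim 57 [534.5 296.8] [105.2 110. ] 9.3 z [25.  30.8 37.2]
top landing 662 [681.8 -56.3] [119.6  85.5] 10.4 z [ 0.8  7.7 14.4]
top bottle 138 [727.5 194.6] [172.2  40. ] 73.7 z [ 86.9  94.5 101.1]
top brush? 809 [306.  141.3] [212.5 217.3] 0.4 z [12.3 15.5 21. ]
(335, 380) [0.387 0.112 0.014]
(405, 127) [ 0.991 -0.031  0.013]
(542, 390) [ 0.377 -0.353  0.024]
(325, 350) [0.454 0.137 0.007]
side shelf 1346 [508.6 -35.6] [118.3 173.3] 10.3 z [200.3 204.1 209.5]
side tray 1303 [496.9 384.2] [144.5 303.1] 30.8 z [ 1.2  5.1 29.6]
side trayrim 109 [518.4 337.2] [146.6  68.8] 40.8 z [25.7 30.2 35. ]
side landing 810 [670.4 -49.8] [128.1 104.3] 10.1 z [ 3.1  7.5 12.3]
side pad 70 [500.2  28.9] [47.8 31.5] 9.1 z [82.6 89.2 94.6]
side bottle 212 [727.5 199. ] [180.3  42.8] 73.2 z [87.  94.4 99.9]
side brush? 1140 [303.  140.5] [206.2 219.4] 0.2 z [12.4 14.8 18.6]
(485, 405) [0.388 0.123 0.013]
(194, 344) [ 0.988 -0.024  0.012]
(478, 222) [ 0.372 -0.351  0.027]
(460, 390) [ 0.433  0.079 -0.002]
```

```bash
python3 - <<'E'
from h import *
a=cv2.imread('pics/top0.png')[200:430,210:480]; b=np.load('pics/top0.npz')['pixels'][128:275,134:307,::-1]
c=np.load('pics/side0.npz')['pixels'][145:285,195:345,::-1]
f=lambda i:cv2.resize(i,(400,360),interpolation=cv2.INTER_CUBIC)
cv2.imwrite('pics/c1.png',np.hstack([f(b),f(c)]))
E
```

```text
(no output)
```

View pics/c1.png

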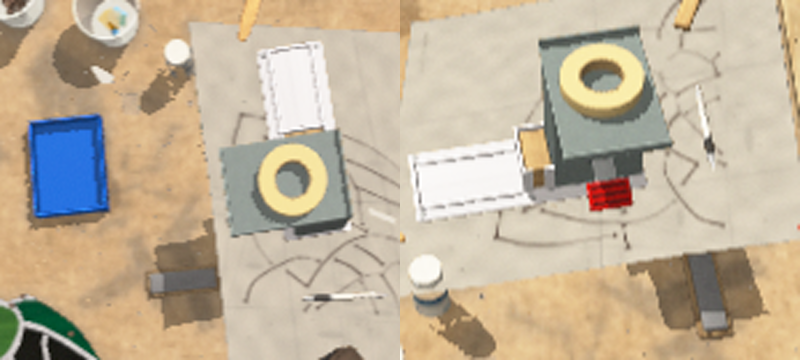

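Everything agrees: D origin is about (591,-63) mm with yaw about -79.7°. That predicts the pad at (501,28), and I measured (500,29). The grey stone is at (0.387, 0.115). Next come the tray fit and the pre-push poses.

```bash
cat >> h.py <<'E'
yaw=np.radians(-79.7); O=np.array([.5911,-.0629,0])
ex=np.array([np.cos(yaw),np.sin(yaw),0]); ey=np.array([-np.sin(yaw),np.cos(yaw),0]); ez=np.array([0,0,1.])
W=lambda x,y,z: O*1000+x*ex+y*ey+z*ez
E
python3 - <<'E'
from h import *
for n in('top','side'):
    s=np.load(f'pics/{n}0.npz'); P=cloud(s); px=s['pixels'].astype(int); r,g,b=[px[...,i] for i in range(3)]
    hsv=cv2.cvtColor(s['pixels'],cv2.COLOR_RGB2HSV)
    m=(hsv[...,0]>98)&(hsv[...,0]<118)&(hsv[...,1]>130)&(P[...,0]>.4)&(P[...,0]<.65)&(P[...,1]>.2)&(P[...,1]<.4)&(s['depth']>0)
    k,l,st,c=cv2.connectedComponentsWithStats(m.astype(np.uint8)); i=1+np.argmax(st[1:,4]); m=l==i
    print(n,cv2.minAreaRect((P[m][:,:2]*1000).astype(np.float32)),np.percentile(P[m][:,2],[2,50,98]))
o=get_obs(); R0=R.from_euler('xyz',[180,0,190.3],degrees=True)
Rc=R.from_euler('xyz',o['orientation'],degrees=True)
print('yaw turn',(R0*Rc.inv()).as_rotvec(degrees=True))
th=np.radians(42); a=np.sin(th)*ex-np.cos(th)*ez
Rl=R.from_rotvec(-ey*th)
print('lean rv',np.degrees(Rl.as_rotvec()),(Rl*R0).as_matrix()[:,2],a)
pad=W(-106,-72,88);print('pad',pad,'end',W(-94.5,-72,63.7),'a',a)
print('pre',pad-130*a, 'landing',W(0,87,6))
E
```

```text
top ((550.5534057617188, 302.16082763671875), (141.4502410888672, 118.52767181396484), 7.298194408416748) [-0.0028613   0.00597823  0.03376641]
side ((548.6915893554688, 300.1383972167969), (139.260986328125, 110.13874053955078), 7.234731674194336) [0.00025342 0.00579204 0.03241775]
yaw turn [-3.49828861e-02 -8.35322128e-02  7.77390851e+01]
lean rv [-41.32317159  -7.50969303  -0.        ] [ 0.11964203 -0.65834759 -0.74314483] [ 0.11964203 -0.65834759 -0.74314483]
pad [501.30724247  28.51805453  88.        ] end [503.36346794  17.2033766   63.7       ] a [ 0.11964203 -0.65834759 -0.74314483]
pre [485.75377797 114.1032415  184.60882731] landing [676.6979983  -47.34420728   6.        ]
```

```bash
python3 -m pendant '[[[0,0,150,0,0,0],[0,0,150,0,0,0],[0,0,150,0,0,0],[0,0,150,0,0,0]]]' 1
```

```text
clock: 0.6
tool_pos: [0.2592, -0.6239, 0.379]
orientation: [180.0, 0.2, 112.6]
force: [-0.2, 0.6, -0.9]
opening: 0.0532
```

```bash
python3 -m pendant '[[[32,46,0,0,0,8],[64,92,0,0,0,16],[96,138,0,0,0,24],[128,184,0,0,0,32],[160,230,0,0,0,40],[192,276,0,0,0,48],[215,325,0,0,0,56],[225,375,0,0,0,64],[230,430,0,0,0,71],[230,485,0,0,0,77.7]]]'
python3 -m pendant '[[[0,60,0,0,0,0],[0,120,0,0,0,0],[0,180,0,0,0,0],[0,240,0,0,0,0],[0,300,0,0,0,0],[0,330,0,0,0,0],[0,330,0,0,0,0]]]'; python3 -c "
from h import *
o=get_obs();print(o['joint_pos'],o['tool_pos'],o['orientation'])"
```

```text
clock: 1.85
tool_pos: [0.4885, -0.1364, 0.3748]
orientation: [180.0, -0.1, -169.5]
force: [1.5, 0.7, 0.2]
opening: 0.0004
clock: 2.72
tool_pos: [0.4883, 0.1936, 0.3745]
orientation: [-179.9, -0.2, -169.6]
force: [-0.5, -0.4, -0.0]
opening: 0.0004
[ 4.30125195e+01  2.77522006e+00 -3.05196926e+00 -3.81344451e-02
 -8.43644499e+01 -3.25846330e+01] [0.48826651 0.19355103 0.37446006] [-179.92875877   -0.18190662 -169.57603492]
```

```bash
python3 -m pendant '[[[0,0,0,-10.3,-1.9,0],[0,0,0,-20.6,-3.75,0],[0,0,0,-31,-5.6,0],[0,0,0,-41.3,-7.5,0],[0,0,0,-41.3,-7.5,0]]]'
python3 -m pendant '[[[0,-16,-40,0,0,0],[-1,-32,-80,0,0,0],[-2,-50,-120,0,0,0],[-3,-65,-155,0,0,0],[-3,-79,-190,0,0,0],[-3,-79,-190,0,0,0]]]'; python3 -c "
from h import *
o=get_obs();print(o['joint_pos'],o['tool_pos'],o['orientation'])
print('lean z',R.from_euler('xyz',o['orientation'],degrees=True).as_matrix())
save('side','side1')"
```

```text
clock: 3.35
tool_pos: [0.4883, 0.1919, 0.3731]
orientation: [-137.6, -0.4, -169.6]
force: [-0.1, -0.5, 0.6]
opening: 0.0004
clock: 4.1
tool_pos: [0.485, 0.11, 0.1857]
orientation: [-138.0, -0.2, -169.9]
force: [-0.1, 0.4, 0.4]
opening: 0.0001
[ 56.34117059  17.70459952 -33.79517246  28.74165581 -73.7751456
 -63.21264699] [0.48501585 0.11004024 0.18571521] [-1.37966343e+02 -1.55013157e-01 -1.69891479e+02]
lean z [[-0.98447348 -0.13214606  0.1155395 ]
 [-0.1755125   0.73090402 -0.6595261 ]
 [ 0.00270549 -0.66956459 -0.74274891]]
```

View pics/side1.png

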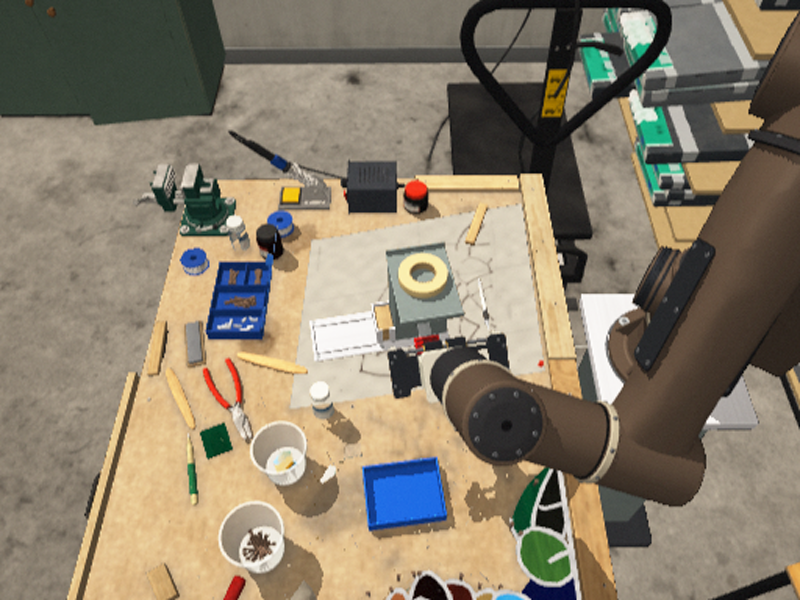

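The closed fingers point at the pad (430,340) under the shelf edge, and the body's wide side lies along D's y. Now I approach along the tool axis.

```bash
python3 -m pendant '[[[4,-18,-22,0,0,0],[8,-37,-45,0,0,0],[11,-55,-67,0,0,0],[15,-72,-85,0,0,0],[15,-72,-85,0,0,0]]]'; python3 -c "
from h import *
o=get_obs();print(o['joint_pos'],o['tool_pos'],o['force'])
save('side','side2')
p=o['tool_pos']-O;print('D',p@ex,p@ey,p[2])
P=np.load('pics/side2.npz')
cv2.imwrite('pics/c2.png',cv2.resize(P['pixels'][170:290,190:350,::-1],(800,600),interpolation=2))"
```

```text
clock: 4.78
tool_pos: [0.5015, 0.0402, 0.1024]
orientation: [-138.0, 0.1, -169.8]
force: [-0.1, -0.3, 0.8]
opening: 0.0004
[ 48.71641674  21.60439572 -44.11470681  37.40162455 -59.55072958
 -68.15125126] [0.50151208 0.04023388 0.10235716] [-0.07930788 -0.34880733  0.78950912]
D -0.11749040279491382 -0.0697036438854455 0.10235716044892404
```

View pics/c2.png

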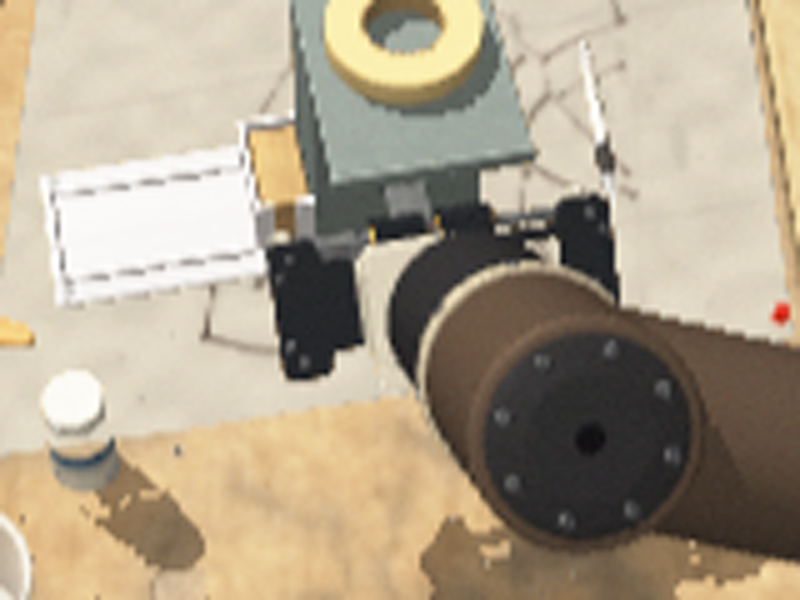

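```bash
python3 -m pendant '[[[0,-5,-5,0,0,0],[0,-10,-10,0,0,0],[0,-10,-10,0,0,0]]]'; python3 -m pendant '[[[0,-1,-3,0,0,0],[1,-3,-6,0,0,0],[1,-4,-9,0,0,0],[1,-5,-12,0,0,0],[1,-7,-15,0,0,0],[2,-8,-18,0,0,0],[2,-10,-21,0,0,0],[2,-11,-24,0,0,0],[2,-13,-27,0,0,0],[2,-13,-27,0,0,0]]]'; python3 -c "
from h import *
o=get_obs();print(o['force'])
save('side','side3')
p=o['tool_pos']-O;print('D',p@ex,p@ey,p[2])
P=np.load('pics/side3.npz')
cv2.imwrite('pics/c3.png',cv2.resize(P['pixels'][170:290,190:350,::-1],(800,600),interpolation=2))"
```

```text
clock: 5.2
tool_pos: [0.5011, 0.0307, 0.0916]
orientation: [-138.0, 0.0, -169.7]
force: [-0.8, 0.1, -0.2]
opening: 0.0002
clock: 6.45
tool_pos: [0.5038, 0.0182, 0.0652]
orientation: [-138.0, 0.1, -169.7]
force: [1.4, 2.2, 7.2]
opening: 0.0007
[1.36467423 2.2188386  7.16377903]
D -0.09539819419053269 -0.07141244572484148 0.06519879299360196
```

View pics/c3.png

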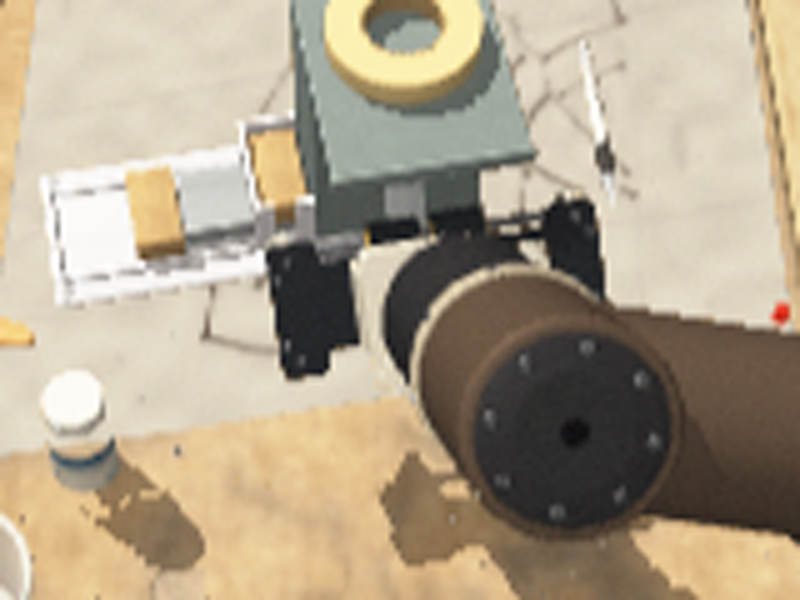

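The block (160,210) and pusher are out, but the force is only the spring's, so I am not yet clearly on the stop. I'll press a few mm more until it rises.

```bash
python3 -m pendant '[[[0,-1,-1,0,0,0],[0,-2,-3,0,0,0],[0,-2,-3,0,0,0],[0,-2,-3,0,0,0]]]'
```

```text
clock: 7.0
tool_pos: [0.5042, 0.017, 0.0636]
orientation: [-138.0, 0.2, -169.6]
force: [-10.8, 10.9, 22.3]
opening: 0.0006
```

Clearly on the stop. Now I release along the reverse path.

```bash
python3 -m pendant '[[[0,2,3,0,0,0],[0,4,6,0,0,0],[0,6,11,0,0,0],[-1,8,16,0,0,0],[-1,10,21,0,0,0],[-2,13,26,0,0,0],[-2,16,31,0,0,0],[-5,30,48,0,0,0],[-10,60,84,0,0,0],[-16,90,120,0,0,0]]]'; python3 -m pendant '[[[-6,50,50,0,0,0],[-8,70,100,10.3,1.9,0],[-8,70,150,20.6,3.7,0],[-8,70,190,31,5.6,0],[-8,70,190,41.3,7.5,0],[-8,70,190,41.9,7.6,0],[-8,70,190,41.9,7.6,0]]]'; python3 -c "
from h import *
o=get_obs();print(o['force'],o['joint_pos'])
s=save('side','side4');P=cloud(s);px=s['pixels'].astype(int);r,g,b=[px[...,i] for i in range(3)]
red=(r>150)&(g<70)&(b<70)&(P[...,2]>.04)&(abs(P[...,0]-.5)<.06)&(abs(P[...,1]-.03)<.06)
print('pad',np.median(P[red],0),red.sum())
D=np.stack([(P-O)@ex,(P-O)@ey,P[...,2]],-1)*1000
m=(abs(D[...,0])<45)&(D[...,1]>24)&(D[...,1]<150)&(D[...,2]>20)&(D[...,2]<36)&(r-b>40)
print('block',m.sum(),cv2.minAreaRect(D[m][:,:2].astype(np.float32)),np.median(D[m],0))
m=(abs(D[...,0])<30)&(D[...,1]>-17)&(D[...,1]<14)&(r-b>40)
print('upper',m.sum(),np.percentile(D[m][:,2],[10,50,90]))
cv2.imwrite('pics/c4.png',cv2.resize(px[150:290,180:360,::-1].astype(np.uint8),(771,600),interpolation=2))"
```

```text
clock: 8.25
tool_pos: [0.4862, 0.106, 0.1825]
orientation: [-138.0, -0.1, -169.8]
force: [0.5, -0.1, 0.5]
opening: 0.0003
clock: 9.12
tool_pos: [0.4786, 0.1749, 0.371]
orientation: [179.5, -0.1, -169.8]
force: [-0.3, -0.2, -0.1]
opening: 0.0006
[-0.2519013  -0.22426034 -0.09231987] [ 41.80034827   1.06522735  -5.08020647  -0.48146962 -83.64581076
 -31.55740415]
pad [0.51327814 0.03049131 0.08854085] 70
block 159 ((-1.204366683959961, 86.94062042236328), (31.7724552154541, 60.653743743896484), 89.5980224609375) [-4.42551228 87.26018216 28.75916922]
upper 113 [23.82398265 29.00653707 31.73045417]
```

View pics/c4.png

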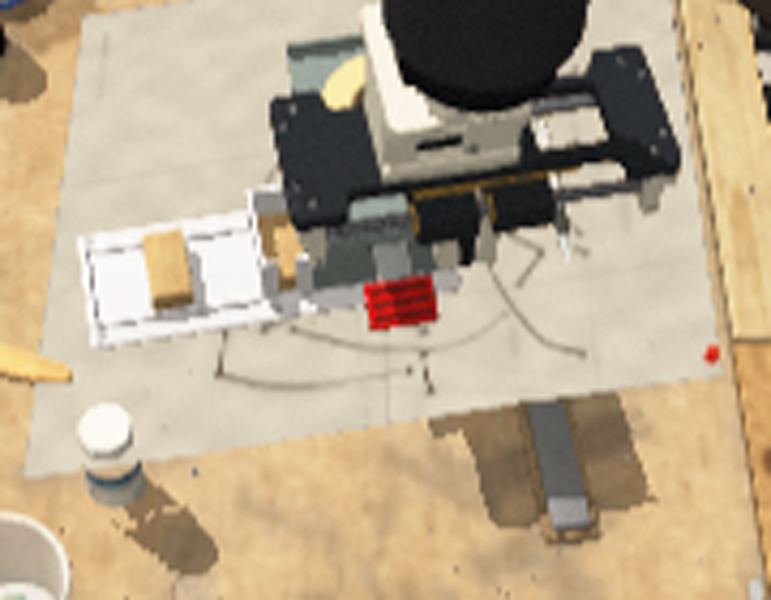

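The pedal is back up. The upper block's top is at z ≈ 29, so it has dropped, and the lower block is square at D(-1,87). I'll grasp it across its 60 mm length so the body stays clear of the housing.

```bash
python3 -m pendant '[[[20,-22,0,0,0,-9],[40,-44,0,0,0,-18],[60,-66,0,0,0,-27],[80,-88,0,0,0,-36],[100,-110,0,0,0,-45],[120,-132,0,0,0,-54],[140,-154,0,0,0,-63],[160,-176,0,0,0,-72],[180,-200,0,0,0,-81],[198,-221,0,0,0,-90]]]' -1; python3 -m pendant '[[[0,0,-50,0,0,0],[0,0,-100,0,0,0],[0,0,-150,0,0,0],[0,0,-200,0,0,0],[0,0,-250,0,0,0],[0,0,-290,0,0,0],[0,0,-290,0,0,0],[0,0,-290,0,0,0]]]'; python3 -c "
from h import *
o=get_obs();print(o['joint_pos'],o['tool_pos']*1000,'want',W(-1.2,87,14))
p=o['tool_pos']*1000;T=R.from_euler('xyz',o['orientation'],degrees=True).as_matrix()
print(o['orientation'])
s=save('wrist','w0');d=s['depth'];v,u=np.mgrid[0:384,0:512]
C=np.stack([(u-s['cx'])/s['fx']*d,(v-s['cy'])/s['fy']*d,d],-1);F=s['tool_from_camera'];Q=(C@F[:3,:3].T+F[:3,3])@T.T*1000+p
px=s['pixels'].astype(int);m=(d>0)&(Q[...,2]>22)&(Q[...,2]<36)&(px[...,0]-px[...,2]>40)&(np.hypot(Q[...,0]-676,Q[...,1]+46)<60)
print(m.sum(),cv2.minAreaRect(Q[m][:,:2].astype(np.float32)) if m.sum()>5 else '')"
```

```text
clock: 10.42
tool_pos: [0.6775, -0.0445, 0.3692]
orientation: [179.7, 0.1, 100.1]
force: [1.1, 0.0, -0.4]
opening: 0.0873
clock: 11.42
tool_pos: [0.6777, -0.0445, 0.0822]
orientation: [179.4, 0.1, 100.4]
force: [0.5, 0.8, 0.7]
opening: 0.0877
[ 12.70063645  27.06035925  -9.2607597    0.11520058 -53.09017809
 -92.39201713] [677.6909466  -44.50109648  82.23665522] want [676.48343564 -46.16354524  14.        ]
[1.79407991e+02 6.81697367e-02 1.00376978e+02]
3515 ((675.4700927734375, -48.18657302856445), (32.203826904296875, 59.071372985839844), 10.058547019958496)
```

View pics/w0.png

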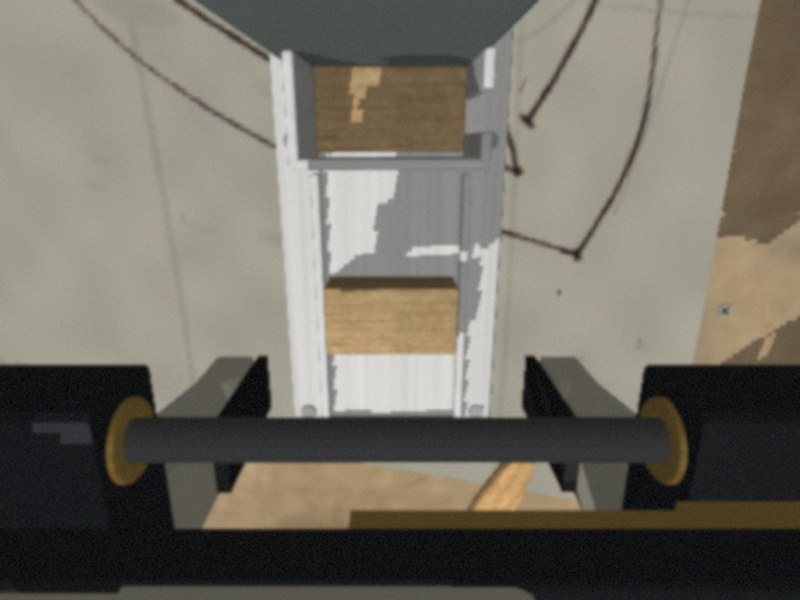

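The block (390,315) lies centred between the fingers and the upper block sits in the magazine (390,110). I check the camera's offset before descending next to the shelf.

```bash
python3 -c "
import numpy as np;print(np.load('pics/w0.npz')['tool_from_camera'].round(3))"; python3 -m pendant '[[[-1,-1,-20,0,0,0],[-2,-2,-40,0,0,0],[-2,-2,-56,0,0,0],[-2,-2,-68,0,0,0],[-2,-2,-68,0,0,0],[-2,-2,-68,0,0,0]]]'
```

```text
[[ 1.     0.     0.    -0.001]
 [-0.     0.958  0.288 -0.079]
 [-0.    -0.288  0.958 -0.157]
 [ 0.     0.     0.     1.   ]]
clock: 12.22
tool_pos: [0.6756, -0.0473, 0.0143]
orientation: [179.3, 0.0, 100.3]
force: [0.2, -0.4, 0.4]
opening: 0.0877
```

```bash
python3 -m pendant '[[[0,0,0,0,0,0],[0,0,0,0,0,0],[0,0,0,0,0,0],[0,0,0,0,0,0],[0,0,0,0,0,0]]]' 1;  python3 -m pendant '[[[0,0,10,0,0,0],[0,0,30,0,0,0],[0,0,60,0,0,0],[0,0,100,0,0,0],[0,0,100,0,0,0]]]'
```

```text
clock: 12.85
tool_pos: [0.6751, -0.0473, 0.0138]
orientation: [179.4, 0.0, 100.3]
force: [0.0, 0.0, 1.3]
opening: 0.0597
clock: 13.48
tool_pos: [0.6774, -0.0471, 0.1183]
orientation: [179.0, 0.0, 100.3]
force: [-0.1, 0.0, -0.4]
opening: 0.0599
```

Held at 59.7 mm. I carry it high to the tray and turn it along the tray's long side.

```bash
python3 -m pendant '[[[0,0,60,0,0,0],[0,0,130,0,0,8],[-16,44,130,0,0,17],[-32,88,130,0,0,27],[-48,132,130,0,0,37],[-64,176,130,0,0,47],[-80,220,130,0,0,57],[-96,264,130,0,0,67],[-112,308,130,0,0,77],[-128,348,130,0,0,87]]]'; python3 -m pendant '[[[0,0,-50,0,0,0],[0,0,-100,0,0,0],[0,0,-150,0,0,0],[0,0,-170,0,0,0],[0,0,-170,0,0,0],[0,0,-170,0,0,0]]]'; python3 -c "
from h import *
o=get_obs();print(o['tool_pos']*1000,o['orientation'],o['opening'])
save('side','side5')"
```

```text
clock: 14.72
tool_pos: [0.546, 0.302, 0.2434]
orientation: [179.4, -0.0, -172.4]
force: [0.0, 0.5, -0.2]
opening: 0.0597
clock: 15.48
tool_pos: [0.5476, 0.3011, 0.0747]
orientation: [179.4, 0.1, -172.7]
force: [0.6, 0.2, -0.5]
opening: 0.06
[547.5778382  301.14294881  74.68732865] [ 1.79356284e+02  8.03626898e-02 -1.72723406e+02] 0.059959577008606366
```

View pics/side5.png

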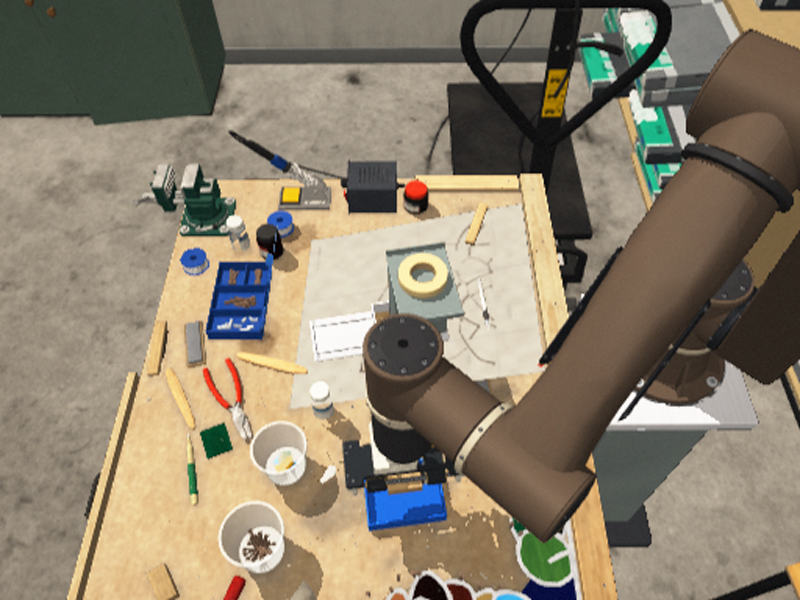

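```bash
python3 -c "
from h import *
for n in('top0','side0'):
    s=np.load('pics/%s.npz'%n);P=cloud(s);q=P[(s['depth']>0)&(P[...,2]>.05)&(P[...,2]<.25)&(P[...,0]>.6)&(P[...,0]<.85)&(P[...,1]>.2)&(P[...,1]<.45)]
    t=np.array([np.cos(np.radians(7.3)),np.sin(np.radians(7.3))]);e=q[:,:2]-[.5495,.301];al=e@t;ac=e@[-t[1],t[0]]
    print(n,q[:,2].max(),al.min(),al[abs(ac)<.05].min(),q[:,:2].min(0),q[:,:2].max(0))
"
```

```text
top0 0.10886440479238946 0.16306549776497123 0.18447682378812155 [0.72171579 0.20023495] [0.84991744 0.44567355]
side0 0.10314803859982735 0.16113241301831557 0.1783967602359531 [0.71980138 0.20003794] [0.84899756 0.44689531]
```

Nearest obstacle is 160 mm away, so the body clears it. Lowering and releasing.

```bash
python3 -m pendant '[[[1,0,-20,0.3,0,0],[2,0,-40,0.6,0,0],[2,0,-52,0.6,0,0],[2,0,-58,0.6,0,0],[2,0,-61,0.6,0,0],[2,0,-62,0.6,0,0],[2,0,-62,0.6,0,0],[2,0,-62,0.6,0,0]]]'
```

```text
clock: 16.52
tool_pos: [0.5491, 0.3008, 0.0119]
orientation: [178.8, 0.1, -172.7]
force: [-0.2, 0.5, -0.3]
opening: 0.0597
```

```bash
python3 -m pendant '[[[0,0,0,0,0,0],[0,0,0,0,0,0],[0,0,0,0,0,0]]]' -0.55; python3 -m pendant '[[[0,0,10,0,0,0],[0,0,30,0,0,0],[0,0,80,0,0,0],[0,0,140,0,0,0],[0,-60,190,0,0,0],[0,-120,200,0,0,0],[0,-180,200,0,0,0],[0,-240,200,0,0,0],[0,-240,200,0,0,0]]]'; python3 -c "
from h import *
s=save('side','side6');P=cloud(s);px=s['pixels'].astype(int);r,g,b=[px[...,i] for i in range(3)]
m=(s['depth']>0)&(r-b>40)&(abs(P[...,0]-.5495)<.065)&(abs(P[...,1]-.301)<.05)&(P[...,2]>0.005)
q=P[m]*1000;print('block',m.sum(),cv2.minAreaRect(q[:,:2].astype(np.float32)),np.percentile(q[:,2],[5,50,95]))
A=np.c_[q[:,:2]-q[:,:2].mean(0),np.ones(len(q))];k=q[:,2]>20;print('slope',np.linalg.lstsq(A[k],q[k,2],rcond=None)[0])
red=(r>150)&(g<70)&(b<70)&(P[...,2]>.04)&(abs(P[...,0]-.5)<.06)&(abs(P[...,1]-.03)<.06)
print('pad',red.sum(),np.median(P[red],0) if red.sum() else '',get_obs()['force'])
cv2.imwrite('pics/c6.png',cv2.resize(px[120:350,180:360,::-1].astype(np.uint8),(470,600),interpolation=2))"
```

```text
clock: 16.9
tool_pos: [0.549, 0.3007, 0.0116]
orientation: [178.8, 0.1, -172.7]
force: [0.8, 0.3, -0.1]
opening: 0.0678
clock: 18.02
tool_pos: [0.5485, 0.0573, 0.2128]
orientation: [178.8, 0.1, -173.0]
force: [0.3, 0.6, 0.3]
opening: 0.0679
block 336 ((528.652099609375, 291.5553283691406), (111.532470703125, 46.4366340637207), 26.71141242980957) [ 16.17976448  27.4139755  630.15996069]
slope [ -3.57852624  -7.37477681 171.37219544]
pad 82 [0.51036683 0.03028188 0.08792119] [ 0.24139592 -0.65255903 -0.1255252 ]
```

View pics/c6.png

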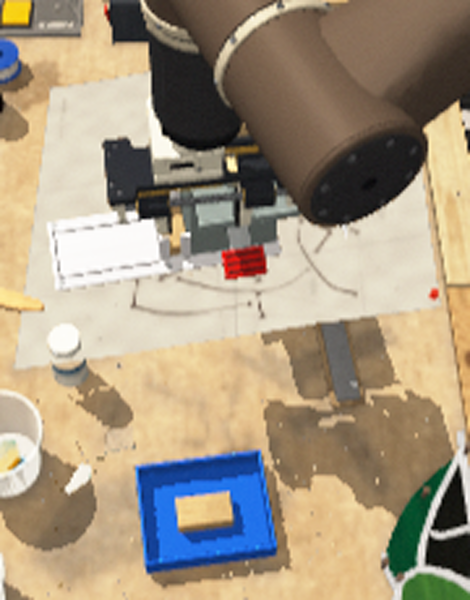

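The block lies flat in the tray (205,510) and the pedal is up. The fit picked up arm pixels, so I recompute it. I also raise the tool straight up, as it parked close to the shelf.

```bash
python3 -m pendant '[[[0,0,50,0,0,0],[0,0,100,0,0,0],[0,0,150,0,0,0],[0,0,150,0,0,0],[0,0,150,0,0,0]]]'; python3 -c "
from h import *
s=np.load('pics/side6.npz');s=save('side','side7');P=cloud(s);px=s['pixels'].astype(int);r,g,b=[px[...,i] for i in range(3)]
m=(s['depth']>0)&(r-b>40)&(abs(P[...,0]-.5495)<.06)&(abs(P[...,1]-.301)<.05)&(P[...,2]>0.018)&(P[...,2]<.04)
q=P[m]*1000;print('block',m.sum(),cv2.minAreaRect(q[:,:2].astype(np.float32)),np.median(q[:,2]))
A=np.c_[q[:,:2]-q[:,:2].mean(0),np.ones(len(q))];print('slope',np.linalg.lstsq(A,q[:,2],rcond=None)[0])
red=(r>150)&(g<70)&(b<70)&(P[...,2]>.04)&(abs(P[...,0]-.5)<.06)&(abs(P[...,1]-.03)<.06);print('pad',red.sum(),P[red].mean(0))
D=np.stack([(P-O)@ex,(P-O)@ey,P[...,2]],-1)*1000
m=(abs(D[...,0])<30)&(abs(D[...,1])<17)&(r-b>40)&(D[...,2]<60);print('upper',m.sum(),np.median(D[m],0) if m.sum() else '')
s0=np.load('pics/side0.npz');P0=cloud(s0)
for n,Q in(('0',P0),('7',P)):
    k=(Q[...,2]>.212)&(Q[...,2]<.23)&(abs(Q[...,0]-.51)<.1)&(abs(Q[...,1]+.04)<.1);print('tape',n,k.sum(),Q[k].mean(0))
print(get_obs()['force'],get_obs()['qvel'].round(2))"
```

```text
clock: 18.7
tool_pos: [0.5487, 0.0616, 0.3614]
orientation: [178.8, 0.1, -172.7]
force: [0.5, 0.0, -0.9]
opening: 0.0676
block 230 ((549.538818359375, 303.0195617675781), (58.037269592285156, 30.763498306274414), 6.000749588012695) 26.538345422270737
slope [-1.36860042e-02 -2.15607686e-02  2.64365348e+01]
pad 69 [0.50869226 0.02997631 0.08839908]
upper 123 [ 1.52634856 -1.32195552 28.77358356]
tape 0 619 [ 0.51186905 -0.04726703  0.22107612]
tape 7 505 [ 0.51231842 -0.03897602  0.22173371]
[-0.77261773  0.28178624 -0.03223475] [-0.34  0.52 -0.62  0.03 -0.03  0.08]
```

```bash
python3 -c "
from plant import *
print(close_job())"
```

```text
the job is handed in; nothing more can be done
None
```

The job is done and handed in at about 19 s. I pushed the pedal once to its stop from under the shelf, with the shut fingers leaning 42°. It sprang back up. I then gripped the ejected block across its 60 mm length, carried it to the tray, set it down and lifted clear.

**Last checks:**
- **Block in the tray:** it lies within about 2 mm of the tray's centre. Its top is at z ≈ 26.5 mm, as expected for lying on the floor, below the 30 mm rim. The measured slope is about 1.5°.
- **Pedal:** the pad is at z ≈ 88 mm, its rest height.
- **Upper block:** it is in the magazine about 2 mm from the dispenser's origin, with its top at z ≈ 29 mm, so it has dropped.
- **Robot:** no contact force, and the tool is clear of everything.

**What did not go cleanly:**
- **Sideways force:** at the pedal stop the wrist read about 11 N sideways as well as 22 N up. I did not find out why.
- **Low pass by the shelf:** on the way back from the tray I stopped with the fingertips slightly lower than the top of the tape and close to the shelf. No contact force showed, and I then raised the tool straight up.
- **Tape position:** my final reading differs from the start by about 8 mm in y, well under the 30 mm limit. Fewer of its pixels were visible, so the arm was probably hiding part of it.
- **Pad reading:** its x reads about 8 mm off the first measurement. I put this down to the arm hiding part of the pad too, though I did not confirm it.
- **Other loose things:** I did not measure the bottle, stone and brush again. The bottle and stone look unmoved in the last picture I viewed.

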